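Draw capacitors from a gravity dispenser with a hand-held cup

TASK

Pick up the white cup by its handle, raise it from below between the orange shutter's hanging tongue and prongs, and with the cup push the shutter fully open so that all three blue capacitors drop into the held cup, then pull it fully shut again the same way. Press the shutter firmly against each end stop, with about 15 N for a moment, but never force the dispenser with more than 30 N. Finally set the cup upright on the middle of the blue mat with all three capacitors in it, let go, and leave the amber flux bottle, the loupe and the circuit board where they are.

Things in the scene. Friction and masses are not known exactly. Their poses are not given: they have to be found in the camera images.
- dispenser: fixed gravity dispenser: grey base 125 x 140 x 8 mm, two 14 mm posts (38 mm behind the outlet, 58 mm to each side), deck, small blue bin (x -23 to +23 mm, top at z 229 mm). Origin on the bench under the outlet's centre; x to its back, away from the robot; z up. Guide rails: x -85 to +70 mm, |y| 39 to 49 mm, down to z 124 mm. Open at the front (-x) below the rails
- outlet (a point): centre of the dispenser's 38 mm square outlet, at the height of the shutter plate's underside: 130 mm above the bench. Fork under the shutter: a far tongue 60 mm wide and two near prongs (|y| 16 to 30 mm, 32 mm free between them for the cup's handle), all 4 mm thick; tongue and prongs face each other 82 mm apart along x, which leaves the 68 mm long cup 14 mm of play
- shutter (a joint): slide of the orange shutter along the dispenser's +x: 0 m = shut, against its front stop; 0.044 m = fully open, against its rear stop, window right under the outlet. No return spring; sliding friction about 2 N; it stays where it is left. Pushing the tongue to +x opens, pulling the prongs to -x shuts. Tongue and prongs are sprung against the plate and yield 1 mm for 8 N
- shutter_window (a point): centre of the shutter's 40 mm square window, in its plate's underside, 130 mm up; moves with the shutter; shut, 44 mm in front (-x) of the outlet. Plate front edge 52 mm in front. A fork hangs 22 mm below the plate; its middle is 5 mm in front of this point, but it was clamped by hand up to 4 mm off either way, which is not reported: feel or look. The cup goes up into it, rim about 8 mm under the plate
- cup: white cup 68 (x) x 60 mm, 45 mm high, walls 3 mm, inner floor 5 mm up; dark flat handle to its -x: 14 mm wide (y), 18 mm high (z 25 to 43 mm), to a steel counterweight foot 26 x 30 x 43 mm at x = -169 to -195 mm that also stands on the bench. About 0.26 kg, balanced near the black grip. Origin: centre of the cup's underside, z up. At the start its handle points towards the robot
- cup_handle (a point): middle of the handle's black grip (66 mm long), 125 mm from the cup's centre along its -x, 34 mm above its underside; grip it across its 14 mm width from above, firmly. Gripped here, the hand stays clear of the dispenser at full stroke and the cup hangs level
- capacitor_a: small blue cylinder (capacitor) with a silver top, 16 mm diameter, 26 mm long, 20 g; origin at the centre of its flat bottom end, z along its length; stands in the dispenser's throat on the shutter at the start
- capacitor_b: small blue cylinder (capacitor) with a silver top, 16 mm diameter, 26 mm long, 20 g; origin at the centre of its flat bottom end, z along its length; stands in the dispenser's throat on the shutter at the start
- capacitor_c: small blue cylinder (capacitor) with a silver top, 16 mm diameter, 26 mm long, 20 g; origin at the centre of its flat bottom end, z along its length; stands in the dispenser's throat on the shutter at the start
- mat: fixed blue square mat 110 x 110 mm, 3 mm thick; the cup stands on it, its counterweight foot may stand on the bench beside it; origin at the centre of its underside on the bench
- flux_bottle: bystander: amber bottle with a white nozzle cap, 33 mm diameter, 82 mm high, origin at the centre of its underside
- loupe: bystander: black watchmaker's loupe, 40 mm diameter, 27 mm high, origin at the centre of its underside
- circuit_board: bystander: green circuit board 48 x 68 x 12 mm, origin at the centre of its underside

How it is judged:
By the outcome, as a careful person would: the job done as asked, in the order asked, and still so for the second after the job is handed in, with the robot touching nothing.
It also fails if it takes over 72 s, if anything falls off the work surface, if the arm or the gripper's body presses on something with over 40 N, if the wrist force passes 120 N, or if a joint passes its speed limit or range.

ROBOT

A 6-joint arm with a two-finger parallel gripper is mounted at the origin on a cart in front of the work surface, level with it; the furniture and walls round the work are solid. World frame = base frame: x ahead of the robot, y to its left, z up, the work surface at z = 0. Lengths are in m, angles in degrees, forces in N, time in s.
With the tool pointing down it reaches from about 0.4 to 0.825 m from the base axis. Payload 7 kg.
Tool frame: the origin (TCP) lies on the centre line of the jaws, within the pads' length; the fingertips stand 22 mm ahead of it and the grasp point (between the pads) lies 3 mm ahead of it; z points along the fingers, y is the line along which they close (so a half turn about z gives the same grasp; the last joint's range is limited). The gripper opens to 88 mm and grips with 3 to 60 N. Pads are 19 mm wide; open, the fingers measure 130 mm over their backs; the gripper's body (78 mm by 193 mm) begins 47 mm behind the grasp point.
Start: joints at [-56.373, 20.546, 0.682, 0, -70.136, -16.507], TCP at [0.199, -0.645, 0.249] pointing down, gripper open.
Joint ranges: [-176.03, 176.03], [-82.01, 121.73], [-58.28, 71.71], [-173.87, 95.51], [-174.79, -0.11], [-173.66, 173.66]. Speed limits (degrees/s): [136.94, 136.94, 172.46, 180, 180, 180].

INTERFACE

Orientations are given as [roll, pitch, yaw] about the fixed x, y, z axes, in that order (R = Rz(yaw) Ry(pitch) Rx(roll)).
In Python, from plant import get_state, cams, r gives the robot as it stands.
- The arm moves only by the tool apply_moves, never from a script. Its argument "targets" is a list of rows, each an object with "dp": the shift along the world's x, y, z in m, a list of three; "yaw": the turn about the world's z in degrees. In form: [{"dp": [x, y, z], "yaw": yaw}, ...]. A call has 1 to 20 rows; each row is the pose to reach, as a shift and turn from the pose commanded when the call began; what a row does not reach only later rows make up. A row lasts 1/12 s, in which the tool goes at most 41.7 mm and 7.16 degrees, less where a joint would pass 70% of its speed; a pose out of reach is approached as far as the arm can. A call with a gripper value outside its range is refused whole. "grip" is the gripper command: -1 is fully open, 1 is shut, values between are in proportion, set as the call begins (left out, the last holds). The fingers move at their own pace and stop on an object; "squeeze" is the grip in N (left out, the last holds). Time passes only in rows, so rows that repeat a pose let the fingers close. It gives the time, the measured TCP pose, the force, the opening and the grip force at its end, in the units of the state.
- get_state(): the state, without advancing time (a new reading comes with each control period).
- cams.capture(name): name is "side" or "top"; returns a dict with "image" (384x512x3 uint8, red, green, blue), "range_z" (384x512 float32, m along the optical axis (not along the pixel's ray), 0 where there is no reading), "fx", "fy", "cx", "cy" (pixels), "R" (3x3) and "t" (3): a world point X has camera coordinates R X + t. Camera axes: x right, y down, z forward; pixel columns grow to the right and rows downward; lengths in m; the calibration is good to about 2 mm. A picture is of the moment at which its call begins.
- r.close_job(): hands the job in; it is judged then, once.
The state is a dict: "time_s": time; "joints": joint angles; "qd": joint speeds; "joint_torque": joint torques, N m; "tcp_pos": TCP position; "eef_rot": TCP orientation; "contact_force": force on the tool from outside, world axes, zero at the start; "moment": the same for the moment, N m; "gripper_width": finger opening in m; "gripper_force": force on a finger pad.
Only numpy, scipy, OpenCV 4.12 (cv2) and the standard library are available. Lean on these libraries where they do the work, as an engineer would, in place of code of your own. Each camera call takes 0.05 s, during which the arm holds its last target. There are 200 camera calls.

## Working session

There is one attempt and no reset: what is moved stays moved. The work goes in short steps, Python scripts to look and compute and a tool call to move; the robot and the scene stay as the last step left them, time stands still between calls to the robot, and variables do not carry over. Pictures are saved under pics/ and viewed, at most 10 in all, crops included, and the job is handed in when it is done.

Besides the shell and the picture viewer there is one more tool, called as name(argument=value, ...) on one line, values as JSON. apply_moves: Moves the arm, as the interface text tells. Its arguments: {"type":"object","properties":{"targets":{"type":"array","items":{"type":"object","properties":{"dp":{"type":"array","items":{"type":"number"}},"yaw":{"type":"number"}}}},"grip":{"type":"number"},"squeeze":{"type":"number"}},"required":["targets"]}

```bash
mkdir -p pics; ls; cat > h.py <<'E'
import numpy as np, cv2
from plant import get_state, cams, r
def cap(n, save=None):
    c=cams.capture(n)
    if save: cv2.imwrite(f'pics/{save}.png', c['image'][:,:,::-1])
    return c
def ray(c,u,v):
    d=np.array([(u-c['cx'])/c['fx'],(v-c['cy'])/c['fy'],1.0]); R=np.array(c['R']); t=np.array(c['t'])
    return -R.T@t, R.T@d
def onz(c,u,v,z):
    o,d=ray(c,u,v); return o+d*(z-o[2])/d[2]
def cloud(c):
    h,w=c['range_z'].shape; v,u=np.mgrid[:h,:w]; Z=c['range_z']
    P=np.stack([(u-c['cx'])/c['fx']*Z,(v-c['cy'])/c['fy']*Z,Z],-1)
    return (P-np.array(c['t']))@np.array(c['R'])
def proj(c,X):
    p=np.array(c['R'])@np.array(X)+np.array(c['t']); return c['fx']*p[0]/p[2]+c['cx'],c['fy']*p[1]/p[2]+c['cy']
E
python3 - <<'E'
from h import *
for n in('top','side'):
    c=cap(n,n+'0'); print(n,c['fx'],c['cx'],c['cy'],'pos',-np.array(c['R']).T@c['t'],'fwd',np.array(c['R'])[2])
    np.savez(n+'0.npz',**c)
print(get_state())
a=cv2.imread('pics/top0.png');b=cv2.imread('pics/side0.png')
E
```

```text
pics
top 430.86484934038197 247.6428516599131 193.26843482067514 pos [0.28704237 0.0052035  1.79873962] fwd [ 0.13825854  0.0214764  -0.99016329]
side 397.04863475515447 256.8892172045637 193.14449901747037 pos [ 0.18480557 -1.09335261  0.54971534] fwd [ 0.27055242  0.89041928 -0.36599849]
{'time_s': 0.1, 'joints': array([-5.63740451e+01,  2.05889863e+01,  6.39264952e-01, -1.69391726e-02,
       -7.01358834e+01, -1.65039527e+01]), 'qd': array([-0.04974461, -0.12576958,  0.22967325,  0.0213227 , -0.01100342,
        0.02058088]), 'joint_torque': array([-3.05859510e-03, -5.84162199e+01,  2.93750721e+01,  7.01524571e+00,
        1.02184087e-02, -7.04745207e-05]), 'tcp_pos': array([ 0.19854774, -0.64472001,  0.24770201]), 'eef_rot': array([ 1.79913398e+02, -9.05227765e-03, -1.62883759e+02]), 'contact_force': array([ 0.11850089, -0.22298287,  0.41953944]), 'moment': array([ 0.06871612,  0.01805581, -0.01571779]), 'gripper_force': 0.0, 'gripper_width': 0.08783544634788355}
```

View pics/top0.png

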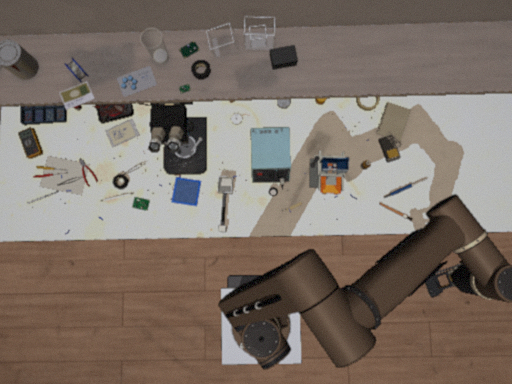

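View pics/side0.png

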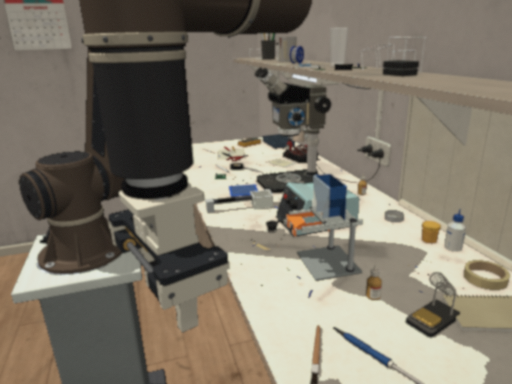

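The top view shows the cup at (227,181) with its handle and foot down to (223,228), the blue mat at (186,190), the dispenser at (332,165) with the orange shutter at (331,184), the loupe near (273,190), the bottle near (366,164) and the board at (142,203). The side view shows the orange shutter at (308,222) and the cup at (262,199).

```bash
python3 - <<'E'
from h import *
c=dict(np.load('top0.npz')); im=c['image'][:,:,::-1]; s=dict(np.load('side0.npz')); sm=s['image'][:,:,::-1]
a=cv2.resize(im[115:245,120:380],None,fx=3,fy=3,interpolation=cv2.INTER_CUBIC)
b=cv2.resize(sm[165:305,195:395],None,fx=3.0,fy=3,interpolation=cv2.INTER_CUBIC)
cv2.imwrite('pics/tc.png',a);cv2.imwrite('pics/sc.png',b)
P=cloud(c); hsv=cv2.cvtColor(im,cv2.COLOR_BGR2HSV)
def comp(name,m,z,roi):
    k=np.zeros(m.shape,bool);k[roi[1]:roi[3],roi[0]:roi[2]]=1; m=(m&k).astype('uint8')
    n,l,st,ce=cv2.connectedComponentsWithStats(m)
    for i in range(1,n):
        if st[i,4]<25: continue
        q=P[l==i]; pts=np.argwhere(l==i)[:,::-1].astype(np.float32)
        w=np.array([onz(c,u,v,z)[:2] for u,v in pts],np.float32)
        print(name,st[i],ce[i].round(1),'med',np.median(q,0).round(4),'rect',cv2.minAreaRect(w*1000))
H,S,V=hsv[...,0],hsv[...,1].astype(int),hsv[...,2].astype(int)
comp('mat',(H>100)&(H<125)&(S>120),.003,(160,165,215,215))
comp('orange',(H>3)&(H<22)&(S>150),.134,(300,165,360,205))
comp('deckbin',(H>100)&(H<125)&(S>120),.229,(300,140,360,185))
comp('board',(H>40)&(H<90)&(S>90),.012,(125,190,160,215))
Z=P[...,2]
comp('cup',(Z>.02)&(Z<.07),.045,(205,160,245,240))
comp('disp',(Z>.1)&(Z<.3),.14,(300,140,360,205))
comp('lou',(Z>.01)&(Z<.07),.027,(258,180,290,205))
comp('bot',(Z>.03)&(Z<.1),.08,(355,150,380,180))
E
```

```text
mat [172 178  29  27 312] [185.6 191.4] med [0.5461 0.3083 0.0034] rect ((552.460693359375, 305.07012939453125), (105.8216552734375, 104.25070190429688), 79.9591293334961)
orange [321 177  20  17 221] [330.4 185.9] med [ 0.5383 -0.2806  0.1342] rect ((545.9059448242188, -282.0484313964844), (73.84363555908203, 63.449737548828125), 87.66387176513672)
deckbin [322 158  26  11 167] [335.9 162.4] med [ 0.625  -0.307   0.1922] rect ((612.5570678710938, -283.96710205078125), (92.7984619140625, 37.674068450927734), 88.72797393798828)
board [133 198  16  11  90] [140.8 203.5] med [0.5022 0.4962 0.0028] rect ((503.64141845703125, 494.43304443359375), (58.85333251953125, 37.24076843261719), 76.71360778808594)
cup [217 176  16  56 245] [223.2 204.7] med [0.4857 0.1456 0.0426] rect ((492.580322265625, 144.498779296875), (60.828224182128906, 228.6706085205078), 84.84198760986328)
disp [ 314  151   35   44 1014] [331.3 172. ] med [ 0.5894 -0.2835  0.1442] rect ((593.5887451171875, -283.6820983886719), (133.30101013183594, 167.81198120117188), 86.11113739013672)
lou [258 180  32  10 102] [273.7 181.6] med [ 0.584  -0.0693  0.0294] rect ((569.049072265625, -64.569580078125), (128.9542999267578, 37.87737274169922), 88.767578125)
lou [269 187   9  10  44] [273.  191.1] med [ 0.544  -0.0623  0.0214] rect ((539.6840209960938, -61.72538375854492), (33.17282485961914, 37.75375747680664), 88.61227416992188)
bot [362 160   9   9  57] [366. 164.] med [ 0.6411 -0.4453  0.0489] rect ((636.5402221679688, -437.82745361328125), (28.282508850097656, 34.93229675292969), 43.46627426147461)
```

View pics/tc.png

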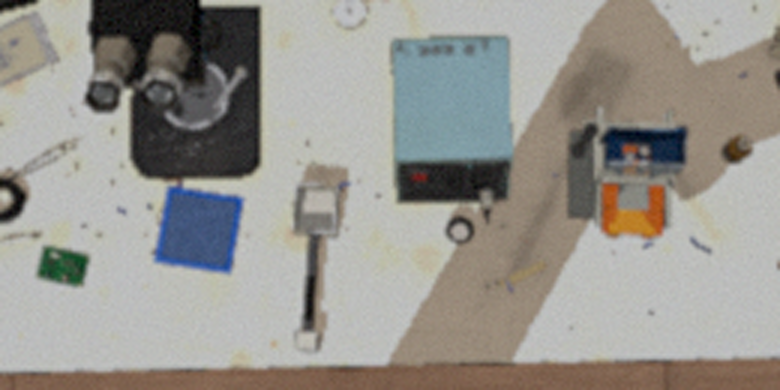

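View pics/sc.png

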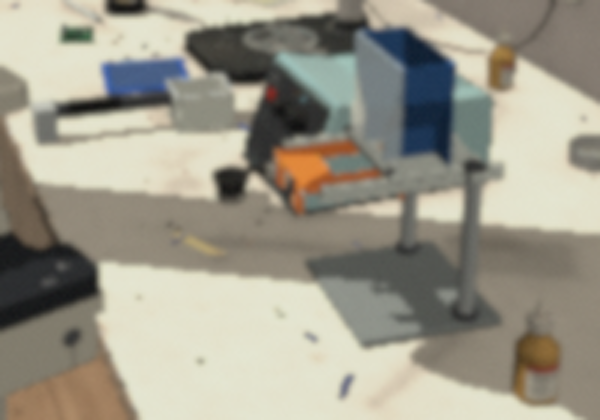

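The crops show the cup at crop (318,208) with its foot at (308,340), the dispenser's bin at (645,148), and the orange plate with its front edge at crop row 235. In the side crop the post feet are at (408,245) and (463,310), and the prong is at (297,200).

```bash
python3 - <<'E'
from h import *
c=dict(np.load('top0.npz')); s=dict(np.load('side0.npz'))
for n,c in(('top',c),('side',s)):
    P=cloud(c); im=c['image'][:,:,::-1]; hsv=cv2.cvtColor(np.ascontiguousarray(im),cv2.COLOR_BGR2HSV)
    H,S=hsv[...,0],hsv[...,1].astype(int)
    box=(P[...,0]>.45)&(P[...,0]<.74)&(P[...,1]>-.40)&(P[...,1]<-.17)&(c['range_z']>0)
    def rep(t,m):
        q=P[m&box]
        if len(q)>8:
            print(n,t,len(q),'z',np.percentile(q[:,2],[2,50,98]).round(3),'x',np.percentile(q[:,0],[1,99]).round(3),'y',np.percentile(q[:,1],[1,99]).round(3), [np.round(v,1) for v in cv2.minAreaRect((q[:,:2]*1000).astype(np.float32))])
    og=(H>3)&(H<22)&(S>150)
    rep('orange',og&(P[...,2]>.1)); rep('orange low',og&(P[...,2]>.1)&(P[...,2]<.124))
    rep('bin top',(P[...,2]>.222)&(P[...,2]<.236)); rep('bin',(P[...,2]>.16)&(P[...,2]<.24))
    rep('grey',(S<70)&(P[...,2]>.115)&(P[...,2]<.155)); rep('base',(P[...,2]>.004)&(P[...,2]<.012)&(hsv[...,2]<170)&(S<70))
for u,v in((331,247),(349.3,268)): print('foot',onz(s,u,v,.010).round(4))
# cup from both clouds
for n,c in(('top',dict(np.load('top0.npz'))),('side',s)):
    P=cloud(c); m=(P[...,0]>.36)&(P[...,0]<.65)&(P[...,1]>.08)&(P[...,1]<.2)&(P[...,2]>.03)&(P[...,2]<.055)&(c['range_z']>0)
    q=P[m]; print(n,'cup',len(q),cv2.minAreaRect((q[:,:2]*1000).astype(np.float32)))
    b=q[q[:,0]>.53]; f=q[q[:,0]<.41]; h=q[(q[:,0]>.42)&(q[:,0]<.52)]
    print('body',b[:,:2].min(0),b[:,:2].max(0),'foot',f[:,:2].min(0) if len(f) else 0,f[:,:2].max(0) if len(f) else 0,'handle fit y=a x+b',np.polyfit(h[:,0],h[:,1],1))
E
```

```text
top orange 226 z [0.127 0.134 0.142] x [0.517 0.629] y [-0.32  -0.244] [array([ 572.1, -283.5]), array([ 76.1, 113.8]), np.float64(85.4)]
top bin top 76 z [0.222 0.229 0.234] x [0.585 0.633] y [-0.335 -0.237] [array([ 609.2, -285.9]), array([97. , 47.2]), np.float64(88.0)]
top bin 380 z [0.162 0.196 0.232] x [0.585 0.633] y [-0.334 -0.237] [array([ 609.6, -285.7]), array([98.4, 47.5]), np.float64(87.3)]
top grey 306 z [0.128 0.142 0.152] x [0.512 0.678] y [-0.35  -0.221] [array([ 595.9, -284.4]), array([134.3, 166.7]), np.float64(87.3)]
top base 431 z [0.004 0.007 0.012] x [0.487 0.738] y [-0.396 -0.172] [array([ 601.5, -285.1]), array([276.4, 228.7]), np.float64(0.7)]
side orange 229 z [0.118 0.132 0.133] x [0.511 0.579] y [-0.321 -0.249] [array([ 545.3, -287.7]), array([81.1, 66.6]), np.float64(85.0)]
side orange low 10 z [0.112 0.118 0.124] x [0.51  0.517] y [-0.314 -0.266] [array([ 512.8, -289.5]), array([48.3,  3.4]), np.float64(83.3)]
side bin top 155 z [0.222 0.225 0.227] x [0.584 0.633] y [-0.34  -0.242] [array([ 608.9, -290.5]), array([99.2, 46.6]), np.float64(87.0)]
side bi
[... 290 characters left out ...]
 0.006 0.009] x [0.552 0.674] y [-0.361 -0.223] [array([ 580.3, -276.6]), array([167.5, 195.2]), np.float64(84.2)]
foot [ 0.6524 -0.2375  0.01  ]
foot [ 0.6458 -0.3478  0.01  ]
top cup 226 ((492.90167236328125, 145.3675994873047), (59.66938400268555, 229.23851013183594), 84.58760070800781)
body [0.53070426 0.10671329] [0.60705931 0.17035021] foot [0.37897855 0.13764002] [0.40820538 0.1667619 ] handle fit y=a x+b [-0.07588726  0.18119093]
side cup 348 ((492.224853515625, 142.7065887451172), (70.77360534667969, 229.4224395751953), 83.49325561523438)
body [0.5302328 0.0952609] [0.60658681 0.16831341] foot [0.3775614 0.1304505] [0.40991993 0.1621592 ] handle fit y=a x+b [-0.0688991   0.16866151]
```

apply_moves(targets=[{"dp":[0.02,0.03,0.0],"yaw":-2},{"dp":[0.045,0.065,0.01],"yaw":-5},{"dp":[0.07,0.1,0.02],"yaw":-9},{"dp":[0.09,0.135,0.02],"yaw":-14},{"dp":[0.115,0.17,0.02],"yaw":-18},{"dp":[0.14,0.205,0.02],"yaw":-22},{"dp":[0.16,0.24,0.02],"yaw":-22},{"dp":[0.185,0.275,0.02],"yaw":-22},{"dp":[0.205,0.31,0.02],"yaw":-22},{"dp":[0.22,0.345,0.02],"yaw":-22},{"dp":[0.225,0.385,0.02],"yaw":-22},{"dp":[0.225,0.425,0.02],"yaw":-22},{"dp":[0.23,0.465,0.02],"yaw":-22},{"dp":[0.23,0.505,0.02],"yaw":-22},{"dp":[0.235,0.545,0.01],"yaw":-22},{"dp":[0.24,0.585,0.0],"yaw":-22},{"dp":[0.24,0.625,0.0],"yaw":-22},{"dp":[0.245,0.665,-0.02],"yaw":-22},{"dp":[0.245,0.7,-0.04],"yaw":-22},{"dp":[0.245,0.73,-0.06],"yaw":-22}], grip=-1)

```text
time_s: 1.77
tcp_pos: [0.4435, 0.0873, 0.1883]
eef_rot: [179.9, 0.1, 175.2]
contact_force: [1.2, 0.3, 0.5]
gripper_width: 0.0876
gripper_force: 0.0
```

apply_moves(targets=[{"dp":[0.0045,0.03,0.0],"yaw":0},{"dp":[0.0045,0.062,0.0],"yaw":0},{"dp":[0.0045,0.062,-0.03],"yaw":0},{"dp":[0.0045,0.062,-0.06],"yaw":0},{"dp":[0.0045,0.062,-0.09],"yaw":0},{"dp":[0.0045,0.062,-0.11],"yaw":0},{"dp":[0.0045,0.062,-0.13],"yaw":0},{"dp":[0.0045,0.062,-0.145],"yaw":0},{"dp":[0.0045,0.062,-0.152],"yaw":0},{"dp":[0.0045,0.062,-0.152],"yaw":0},{"dp":[0.0045,0.062,-0.152],"yaw":0}])

```text
time_s: 2.68
tcp_pos: [0.4482, 0.1469, 0.0367]
eef_rot: [-180.0, -0.0, 175.1]
contact_force: [-0.6, 0.8, -0.3]
gripper_width: 0.0877
gripper_force: 0.0
```

```bash
python3 - <<'E'
from h import *
c=cap('side'); im=c['image'][:,:,::-1]
t=get_state()['tcp_pos'];u,v=map(int,proj(c,t));print(t,u,v)
u=min(max(u,80),430);cv2.imwrite('pics/g1.png',cv2.resize(im[v-50:v+60,u-70:u+90],None,fx=4,fy=4,interpolation=cv2.INTER_CUBIC))
E
```

```text
[0.44859141 0.14720356 0.03722155] 225 198
```

View pics/g1.png

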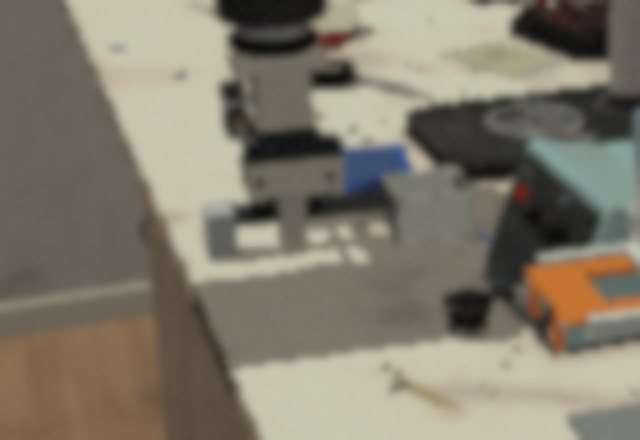

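The fingers are at crop (292,220), straddling the handle between the foot (221,230) and the cup (430,205). That is close to the grip's middle, so I'm closing.

apply_moves(targets=[{"dp":[0,0,0],"yaw":0},{"dp":[0,0,0],"yaw":0},{"dp":[0,0,0],"yaw":0},{"dp":[0,0,0],"yaw":0},{"dp":[0,0,0],"yaw":0},{"dp":[0,0,0],"yaw":0},{"dp":[0,0,0],"yaw":0},{"dp":[0,0,0],"yaw":0},{"dp":[0,0,0],"yaw":0},{"dp":[0,0,0],"yaw":0}], grip=1, squeeze=55)

```text
time_s: 3.57
tcp_pos: [0.4482, 0.1469, 0.0365]
eef_rot: [-180.0, -0.0, 175.1]
contact_force: [0.6, -0.1, -0.5]
gripper_width: 0.0268
gripper_force: 0.0
```

apply_moves(targets=[{"dp":[0,0,0.005],"yaw":0},{"dp":[0,0,0.015],"yaw":0},{"dp":[0,0,0.03],"yaw":0},{"dp":[0,0,0.05],"yaw":0},{"dp":[0,0,0.05],"yaw":0},{"dp":[0,0,0.05],"yaw":0}])

```text
time_s: 4.07
tcp_pos: [0.4485, 0.1473, 0.0874]
eef_rot: [179.9, 0.1, 175.1]
contact_force: [-0.0, -0.1, -2.3]
gripper_width: 0.0136
gripper_force: 55.0
```

```bash
cat > cupm.py <<'E'
from h import *
def cupm(tag=''):
    st=get_state(); t=st['tcp_pos']
    for n in('top','side'):
        c=cap(n); P=cloud(c); d=P-t
        m=(c['range_z']>0)&(np.abs(d[...,2]-.008)<.012)&(np.abs(d[...,0])<.24)&(np.abs(d[...,1])<.07)
        q=P[m]
        b=q[q[:,0]-t[0]>.085]; f=q[q[:,0]-t[0]<-.04]
        print(n,len(q),'cup x',np.percentile(b[:,0],[2,98])-t[0],'y',np.percentile(b[:,1],[2,98])-t[1],'z',np.percentile(b[:,2],[5,50,95])-t[2],'rect',cv2.minAreaRect(((b-t)[:,:2]*1000).astype(np.float32)) if len(b)>5 else 0)
        if len(f)>5: print('  foot x',np.percentile(f[:,0],[2,98])-t[0],'y',np.percentile(f[:,1],[2,98])-t[1],'z',np.percentile(f[:,2],[5,95])-t[2])
    print(st['tcp_pos'],st['eef_rot'],st['contact_force'],st['moment'])
E
python3 -c "
from cupm import *
cupm(); c=cap('side','s2')"
```

```text
top 35 cup x [0.08898809 0.15910752] y [-0.03916169  0.0218497 ] z [-0.00351417 -0.00117038  0.00280134] rect ((123.71098327636719, -7.941951751708984), (58.14927673339844, 69.58463287353516), 84.68949127197266)
  foot x [-0.06761236 -0.0434853 ] y [-0.0048699   0.01538978] z [-0.0036911  0.001772 ]Traceback (most recent call last):
  File "<string>", line 3, in <module>
    cupm(); c=cap('side','s2')
    ~~~~^^
  File "cupm.py", line 9, in cupm
    print(n,len(q),'cup x',np.percentile(b[:,0],[2,98])-t[0],'y',np.percentile(b[:,1],[2,98])-t[1],'z',np.percentile(b[:,2],[5,50,95])-t[2],'rect',cv2.minAreaRect(((b-t)[:,:2]*1000).astype(np.float32)) if len(b)>5 else 0)
                           ~~~~~~~~~~~~~^^^^^^^^^^^^^^^
    return _quantile_unchecked(
        a, q, axis, out, overwrite_input, method, keepdims, weights)
    return _ureduce(a,
                    func=_quantile_ureduce_func,
    ...<5 lines>...
                    overwrite_input=overwrite_input,
                    method=method)
    r = func(a, **kwargs)
    result = _quantile(arr,
                       quantiles=q,
    ...<2 lines>...
                       out=out,
                       weights=wgt)
    slices_having_nans = np.isnan(arr[-1, ...])
                                  ~~~^^^^^^^^^
IndexError: index -1 is out of bounds for axis 0 with size 0
```

The grip closed while lifting, about 9 mm too high on the handle. I'll set it down and regrip.

apply_moves(targets=[{"dp":[0,0,-0.02],"yaw":0},{"dp":[0,0,-0.032],"yaw":0},{"dp":[0,0,-0.038],"yaw":0},{"dp":[0,0,-0.04],"yaw":0},{"dp":[0,0,-0.04],"yaw":0}])

```text
time_s: 4.58
tcp_pos: [0.4478, 0.146, 0.0482]
eef_rot: [-179.9, -0.1, 175.2]
contact_force: [-12.2, -6.1, 36.3]
gripper_width: 0.0135
gripper_force: 55.0
```

apply_moves(targets=[{"dp":[0,0,0],"yaw":0},{"dp":[0,0,0],"yaw":0},{"dp":[0,0,0],"yaw":0},{"dp":[0,0,0],"yaw":0},{"dp":[0,0,-0.004],"yaw":0},{"dp":[0,0,-0.008],"yaw":0},{"dp":[0,0,-0.01],"yaw":0},{"dp":[0,0,-0.01],"yaw":0},{"dp":[0,0,-0.01],"yaw":0}], grip=-0.4)

```text
time_s: 5.33
tcp_pos: [0.448, 0.1467, 0.0362]
eef_rot: [-180.0, -0.0, 175.1]
contact_force: [-0.3, -0.5, -0.4]
gripper_width: 0.0607
gripper_force: 0.0
```

apply_moves(targets=[{"dp":[0,0,0],"yaw":0},{"dp":[0,0,0],"yaw":0},{"dp":[0,0,0],"yaw":0},{"dp":[0,0,0],"yaw":0},{"dp":[0,0,0],"yaw":0},{"dp":[0,0,0],"yaw":0},{"dp":[0,0,0],"yaw":0},{"dp":[0,0,0],"yaw":0},{"dp":[0,0,0],"yaw":0},{"dp":[0,0,0],"yaw":0}], grip=1, squeeze=55)

```text
time_s: 6.17
tcp_pos: [0.4481, 0.1468, 0.0366]
eef_rot: [-180.0, -0.0, 175.1]
contact_force: [-0.5, -0.4, 1.6]
gripper_width: 0.0133
gripper_force: 55.0
```

apply_moves(targets=[{"dp":[0,0,0.005],"yaw":0},{"dp":[0,0,0.02],"yaw":0},{"dp":[0,0,0.04],"yaw":0},{"dp":[0,0,0.06],"yaw":0},{"dp":[0,0,0.06],"yaw":0},{"dp":[0,0,0.06],"yaw":0}])

```text
time_s: 6.67
tcp_pos: [0.4485, 0.1474, 0.0974]
eef_rot: [179.9, 0.1, 175.1]
contact_force: [-0.6, -0.4, -3.6]
gripper_width: 0.0138
gripper_force: 55.0
```

```bash
sed -i 's/<.012)&/<.02)\&/; s/.085\]; f/.075]; f/; s/        print(n,len(q)/        if len(b)<5: print(n,len(q)); continue\n        print(n,len(q)/' cupm.py
python3 -c "
from cupm import *
cupm()"
```

```text
top 131 cup x [0.08294477 0.15875603] y [-0.03997841  0.02011639] z [-0.00950974  0.00659729  0.01298542] rect ((119.3450927734375, -8.023990631103516), (59.63271713256836, 79.4281234741211), 85.64429473876953)
  foot x [-0.06852961 -0.04084373] y [-0.00613528  0.02192058] z [0.00063457 0.01180982]
side 478 cup x [0.0783403  0.15567382] y [-0.04536956  0.02036604] z [-0.01067126 -0.00260057  0.00465549] rect ((115.927490234375, -10.879844665527344), (71.47901153564453, 80.58649444580078), 84.17918395996094)
  foot x [-0.07210482 -0.0409624 ] y [-0.01724314  0.0140054 ] z [-0.01081271  0.00356451]
[0.4485134  0.14735302 0.09743733] [1.79887872e+02 8.84878693e-02 1.75112454e+02] [-0.60747173 -0.37488711 -3.6056183 ] [-0.03378766  0.05924533  0.00412175]
```

```bash
python3 - <<'E'
from h import *
for n in('top','side'):
    c=dict(np.load(n+'0.npz'));P=cloud(c)
    m=(c['range_z']>0)&(P[...,0]>.5)&(P[...,0]<.75)&(P[...,1]>-.2)&(P[...,1]<.06)&(P[...,2]>.035)
    q=P[m]; print(n,len(q),np.percentile(q,[1,50,99],axis=0).round(3))
    for z in(.04,.07,.1,.13):
        k=q[abs(q[:,2]-z)<.015]
        if len(k)>5: print(z,len(k),np.percentile(k,[1,99],axis=0).round(3)[:,:2].tolist())
E
```

```text
top 1687 [[ 0.572 -0.128  0.038]
 [ 0.659 -0.052  0.105]
 [ 0.748  0.026  0.121]]
0.04 127 [[0.552, -0.125], [0.602, 0.027]]
0.07 119 [[0.594, -0.127], [0.613, 0.028]]
0.1 1284 [[0.592, -0.129], [0.748, 0.026]]
0.13 157 [[0.617, -0.128], [0.679, 0.026]]
side 979 [[ 0.554 -0.137  0.037]
 [ 0.616 -0.066  0.095]
 [ 0.697  0.017  0.114]]
0.04 177 [[0.545, -0.138], [0.66, 0.015]]
0.07 158 [[0.587, -0.138], [0.649, 0.016]]
0.1 642 [[0.59, -0.137], [0.701, 0.018]]
```

apply_moves(targets=[{"dp":[-0.01,-0.015,0.005],"yaw":0},{"dp":[-0.025,-0.035,0.015],"yaw":0},{"dp":[-0.0385,-0.057,0.02],"yaw":0},{"dp":[-0.0385,-0.087,0.02],"yaw":0},{"dp":[-0.0385,-0.117,0.02],"yaw":0},{"dp":[-0.0385,-0.147,0.02],"yaw":0},{"dp":[-0.0385,-0.177,0.02],"yaw":0},{"dp":[-0.0385,-0.207,0.02],"yaw":0},{"dp":[-0.0385,-0.237,0.02],"yaw":1},{"dp":[-0.0385,-0.267,0.01],"yaw":1},{"dp":[-0.0385,-0.297,0.0],"yaw":2},{"dp":[-0.0385,-0.327,-0.01],"yaw":2},{"dp":[-0.034,-0.352,-0.01],"yaw":2},{"dp":[-0.026,-0.377,-0.01],"yaw":2},{"dp":[-0.018,-0.402,-0.01],"yaw":2},{"dp":[-0.012,-0.42,-0.01],"yaw":2},{"dp":[-0.011,-0.426,-0.01],"yaw":2},{"dp":[-0.011,-0.426,-0.01],"yaw":2},{"dp":[-0.011,-0.426,-0.01],"yaw":2}])

```text
time_s: 8.35
tcp_pos: [0.436, -0.2788, 0.0853]
eef_rot: [180.0, -0.1, 177.0]
contact_force: [-0.2, -0.1, -2.1]
gripper_width: 0.0135
gripper_force: 55.0
```

```bash
python3 - <<'E'
from h import *
c=cap('side'); im=c['image'][:,:,::-1]; np.savez('side1.npz',**c)
cv2.imwrite('pics/s3.png',cv2.resize(im[165:305,205:395],None,fx=4,fy=4,interpolation=cv2.INTER_CUBIC))
P=cloud(c); hsv=cv2.cvtColor(np.ascontiguousarray(im),cv2.COLOR_BGR2HSV);H,S=hsv[...,0],hsv[...,1].astype(int)
og=(H>3)&(H<22)&(S>120)&(P[...,2]>.1)&(P[...,0]<.7)
q=P[og&(P[...,2]<.125)]; print(len(q)); print(q[np.argsort(q[:,0])].round(4)[::max(1,len(q)//25)])
E
```

```text
35
[[ 0.5099 -0.3099  0.1213]
 [ 0.51   -0.3161  0.111 ]
 [ 0.5101 -0.3095  0.1157]
 [ 0.5104 -0.315   0.113 ]
 [ 0.5104 -0.3147  0.1234]
 [ 0.5105 -0.3084  0.1231]
 [ 0.5109 -0.3137  0.1176]
 [ 0.511  -0.3135  0.1201]
 [ 0.5111 -0.3134  0.1148]
 [ 0.5112 -0.3067  0.1248]
 [ 0.5113 -0.3067  0.1168]
 [ 0.5113 -0.3068  0.1115]
 [ 0.5129 -0.2703  0.113 ]
 [ 0.5131 -0.3145  0.1176]
 [ 0.5132 -0.2628  0.115 ]
 [ 0.5133 -0.2694  0.1097]
 [ 0.5133 -0.2692  0.1207]
 [ 0.5133 -0.2626  0.1094]
 [ 0.5134 -0.3139  0.1119]
 [ 0.5135 -0.2621  0.1229]
 [ 0.5135 -0.262   0.1173]
 [ 0.5137 -0.2616  0.1116]
 [ 0.5139 -0.3127  0.1139]
 [ 0.5141 -0.2606  0.1194]
 [ 0.5141 -0.2672  0.1141]
 [ 0.5144 -0.2666  0.122 ]
 [ 0.5146 -0.2661  0.1245]
 [ 0.5146 -0.266   0.1162]
 [ 0.5157 -0.2699  0.1151]
 [ 0.5166 -0.2678  0.1112]
 [ 0.5166 -0.2676  0.1221]
 [ 0.517  -0.2666  0.1188]
 [ 0.5173 -0.2659  0.1157]
 [ 0.5174 -0.2657  0.1073]
 [ 0.5176 -0.2652  0.1236]]
```

View pics/s3.png

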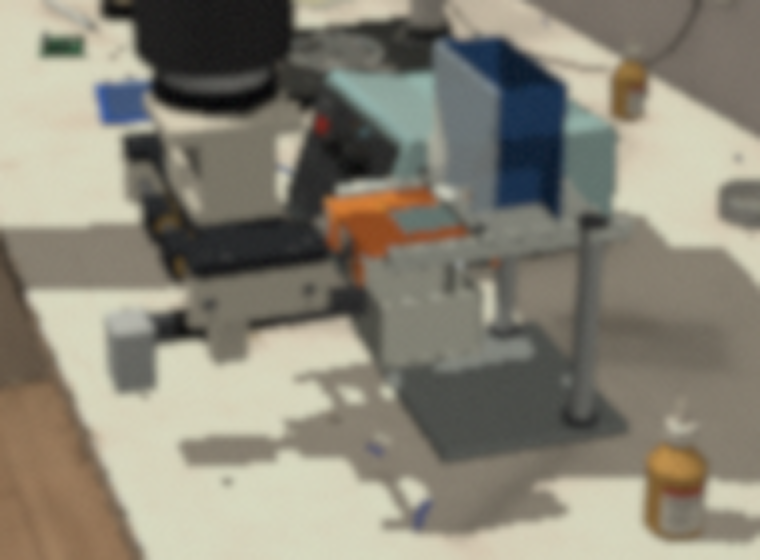

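The side view shows the cup right under the fork: the prongs are at crop (350,255), just in front of the cup wall, and the tongue is at about (495,265). Measured and corrected for bias, the fork's middle matches the cup's. I'm raising it slowly.

apply_moves(targets=[{"dp":[0,0,0.004],"yaw":0},{"dp":[0,0,0.008],"yaw":0},{"dp":[0,0,0.011],"yaw":0},{"dp":[0,0,0.014],"yaw":0},{"dp":[0,0,0.014],"yaw":0},{"dp":[0,0,0.014],"yaw":0}])

```text
time_s: 8.9
tcp_pos: [0.4374, -0.2789, 0.1011]
eef_rot: [-180.0, 0.1, 177.1]
contact_force: [0.6, 0.5, -2.3]
gripper_width: 0.0134
gripper_force: 55.0
```

apply_moves(targets=[{"dp":[0,0,0.003],"yaw":0},{"dp":[0,0,0.006],"yaw":0},{"dp":[0,0,0.009],"yaw":0},{"dp":[0,0,0.011],"yaw":0},{"dp":[0,0,0.013],"yaw":0},{"dp":[0,0,0.013],"yaw":0},{"dp":[0,0,0.013],"yaw":0}])

```text
time_s: 9.48
tcp_pos: [0.4372, -0.2791, 0.1137]
eef_rot: [-180.0, 0.0, 177.1]
contact_force: [-0.6, -0.2, -3.5]
gripper_width: 0.0137
gripper_force: 55.0
```

apply_moves(targets=[{"dp":[0.003,0,0],"yaw":0},{"dp":[0.006,0,0],"yaw":0},{"dp":[0.009,0,0],"yaw":0},{"dp":[0.012,-0.001,0],"yaw":0},{"dp":[0.015,-0.001,0],"yaw":0},{"dp":[0.018,-0.001,0],"yaw":0},{"dp":[0.018,-0.001,0],"yaw":0},{"dp":[0.018,-0.001,0],"yaw":0}])

```text
time_s: 10.15
tcp_pos: [0.4556, -0.2801, 0.1135]
eef_rot: [-180.0, 0.0, 177.1]
contact_force: [-1.1, 0.2, -3.2]
gripper_width: 0.0137
gripper_force: 55.0
```

apply_moves(targets=[{"dp":[0.003,0,0],"yaw":0},{"dp":[0.006,0,0],"yaw":0},{"dp":[0.009,0,0],"yaw":0},{"dp":[0.012,-0.001,0],"yaw":0},{"dp":[0.015,-0.001,0],"yaw":0},{"dp":[0.018,-0.001,0],"yaw":0},{"dp":[0.021,-0.001,0],"yaw":0},{"dp":[0.024,-0.001,0],"yaw":0},{"dp":[0.024,-0.001,0],"yaw":0},{"dp":[0.024,-0.001,0],"yaw":0}])

```text
time_s: 10.98
tcp_pos: [0.4798, -0.2811, 0.1136]
eef_rot: [-180.0, 0.0, 177.1]
contact_force: [-1.2, 1.0, -3.6]
gripper_width: 0.0132
gripper_force: 55.0
```

apply_moves(targets=[{"dp":[0.001,0,0],"yaw":0},{"dp":[0.002,0,0],"yaw":0},{"dp":[0.003,0,0],"yaw":0},{"dp":[0.004,0,0],"yaw":0},{"dp":[0.004,0,0],"yaw":0},{"dp":[0.004,0,0],"yaw":0}])

```text
time_s: 11.48
tcp_pos: [0.4833, -0.2811, 0.1136]
eef_rot: [-180.0, 0.0, 177.1]
contact_force: [-2.4, -0.0, -2.7]
gripper_width: 0.0133
gripper_force: 55.0
```

apply_moves(targets=[{"dp":[0.001,0,0],"yaw":0},{"dp":[0.002,0,0],"yaw":0},{"dp":[0.002,0,0],"yaw":0},{"dp":[0.002,0,0],"yaw":0}])

```text
time_s: 11.82
tcp_pos: [0.4844, -0.281, 0.1133]
eef_rot: [180.0, -0.1, 177.1]
contact_force: [-5.4, 0.8, -2.0]
gripper_width: 0.0137
gripper_force: 55.0
```

apply_moves(targets=[{"dp":[0.001,0,0],"yaw":0},{"dp":[0.001,0,0],"yaw":0},{"dp":[0.001,0,0],"yaw":0}])

```text
time_s: 12.07
tcp_pos: [0.4847, -0.2808, 0.1131]
eef_rot: [180.0, -0.2, 177.1]
contact_force: [-7.0, 0.5, -2.6]
gripper_width: 0.0134
gripper_force: 55.0
```

```bash
python3 - <<'E'
from h import *
s=get_state(); print(s['tcp_pos'],s['contact_force'],s['moment'])
c=cap('side'); im=c['image'][:,:,::-1]; np.savez('side2.npz',**c)
cv2.imwrite('pics/s4.png',cv2.resize(im[165:305,205:395],None,fx=4,fy=4,interpolation=cv2.INTER_CUBIC))
P=cloud(c); hsv=cv2.cvtColor(np.ascontiguousarray(im),cv2.COLOR_BGR2HSV);H,S=hsv[...,0],hsv[...,1].astype(int)
q=P[(H>3)&(H<22)&(S>120)&(P[...,2]>.1)&(P[...,0]<.7)&(P[...,2]<.125)&(P[...,0]<.6)]; print(len(q),np.percentile(q,[5,50,95],axis=0).round(4))
E
```

```text
[ 0.48470618 -0.28084125  0.11307015] [-7.01974087  0.49810455 -2.63604638] [ 0.27315584  2.38908024 -0.05929199]Traceback (most recent call last):
  File "<stdin>", line 6, in <module>
    return _quantile_unchecked(
        a, q, axis, out, overwrite_input, method, keepdims, weights)
    return _ureduce(a,
                    func=_quantile_ureduce_func,
    ...<5 lines>...
                    overwrite_input=overwrite_input,
                    method=method)
    r = func(a, **kwargs)
    result = _quantile(arr,
                       quantiles=q,
    ...<2 lines>...
                       out=out,
                       weights=wgt)
    slices_having_nans = np.isnan(arr[-1, ...])
                                  ~~~^^^^^^^^^
IndexError: index -1 is out of bounds for axis 0 with size 0
```

View pics/s4.png

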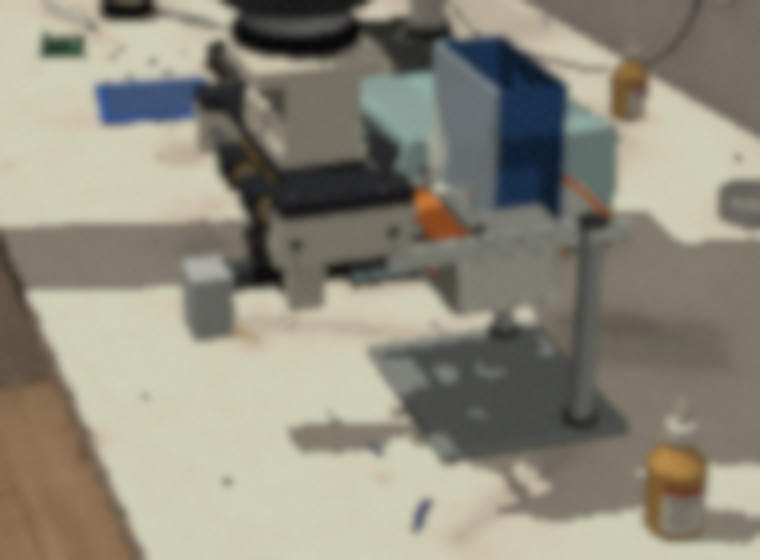

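The shutter is fully back: its rear edge shows behind the bin at crop (590,195). The force is rising, so I'm pressing on to about 15 N.

apply_moves(targets=[{"dp":[0.001,0,0],"yaw":0},{"dp":[0.002,0,0],"yaw":0},{"dp":[0.003,0,0],"yaw":0},{"dp":[0.003,0,0],"yaw":0},{"dp":[0.003,0,0],"yaw":0}])

```text
time_s: 12.53
tcp_pos: [0.4855, -0.2806, 0.1125]
eef_rot: [179.9, -0.4, 177.0]
contact_force: [-11.8, 0.9, 0.4]
gripper_width: 0.014
gripper_force: 55.0
```

apply_moves(targets=[{"dp":[0.001,0,0],"yaw":0},{"dp":[0.002,0,0],"yaw":0},{"dp":[0.0025,0,0],"yaw":0},{"dp":[0.0025,0,0],"yaw":0},{"dp":[0.0025,0,0],"yaw":0},{"dp":[0.0025,0,0],"yaw":0}])

```text
time_s: 13.03
tcp_pos: [0.4863, -0.2805, 0.112]
eef_rot: [179.9, -0.6, 177.0]
contact_force: [-17.0, 0.8, 1.0]
gripper_width: 0.0137
gripper_force: 55.0
```

apply_moves(targets=[{"dp":[-0.003,0,0],"yaw":0},{"dp":[-0.006,0,0],"yaw":0},{"dp":[-0.009,0,0],"yaw":0},{"dp":[-0.012,0,0],"yaw":0},{"dp":[-0.012,0,0],"yaw":0},{"dp":[-0.012,0,0],"yaw":0}])

```text
time_s: 13.53
tcp_pos: [0.4805, -0.2812, 0.114]
eef_rot: [-180.0, 0.1, 177.1]
contact_force: [0.7, 0.1, -2.9]
gripper_width: 0.0135
gripper_force: 55.0
```

```bash
python3 - <<'E'
from h import *
F=[]
for i in range(6):
    c=cap('top'); F.append(get_state()['contact_force'])
print(np.mean(F,0),np.std(F,0),get_state()['tcp_pos'])
a=dict(np.load('top0.npz'))['image'][145:200,305:360,::-1]; b=c['image'][145:200,305:360,::-1]
cv2.imwrite('pics/bin.png',cv2.resize(np.hstack([a,b]),None,fx=7,fy=7,interpolation=cv2.INTER_CUBIC))
E
```

```text
[-1.61956352e-01 -4.85648099e-05 -3.36604711e+00] [0.34158441 0.54174578 0.40169772] [ 0.47990601 -0.2810661   0.1135529 ]
```

View pics/bin.png

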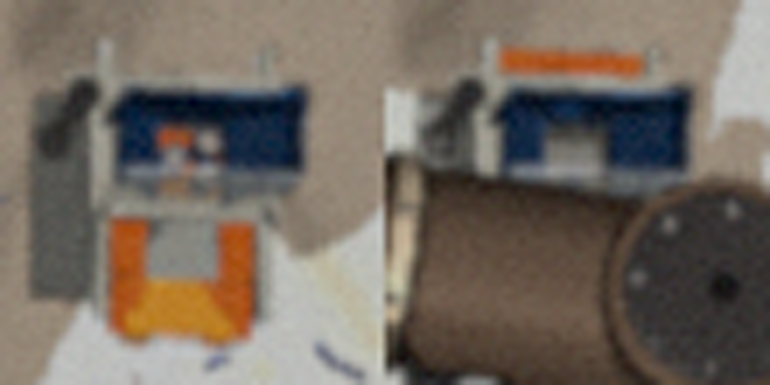

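Left half (before): silver capacitor tops stand on the orange plate in the throat at (190,150). Right half (now): the throat at (577,150) is clear down to the white cup, and the shutter's rear edge is out at (570,60). Now I'm pulling it shut.

apply_moves(targets=[{"dp":[-0.003,0,0],"yaw":0},{"dp":[-0.006,0,0],"yaw":0},{"dp":[-0.009,0,0],"yaw":0},{"dp":[-0.011,0.001,0],"yaw":0},{"dp":[-0.013,0.001,0],"yaw":0},{"dp":[-0.015,0.001,0],"yaw":0},{"dp":[-0.018,0.001,0],"yaw":0},{"dp":[-0.021,0.001,0],"yaw":0},{"dp":[-0.024,0.001,0],"yaw":0},{"dp":[-0.024,0.001,0],"yaw":0}])

```text
time_s: 14.67
tcp_pos: [0.455, -0.2799, 0.1136]
eef_rot: [180.0, -0.0, 177.1]
contact_force: [0.8, 0.0, -2.9]
gripper_width: 0.0135
gripper_force: 55.0
```

apply_moves(targets=[{"dp":[-0.003,0,0],"yaw":0},{"dp":[-0.006,0,0],"yaw":0},{"dp":[-0.009,0,0],"yaw":0},{"dp":[-0.012,0.001,0],"yaw":0},{"dp":[-0.015,0.001,0],"yaw":0},{"dp":[-0.018,0.001,0],"yaw":0},{"dp":[-0.021,0.001,0],"yaw":0},{"dp":[-0.024,0.002,0],"yaw":0},{"dp":[-0.026,0.002,0],"yaw":0},{"dp":[-0.026,0.002,0],"yaw":0}])

```text
time_s: 15.5
tcp_pos: [0.4291, -0.2781, 0.1136]
eef_rot: [180.0, -0.0, 177.1]
contact_force: [0.8, -0.8, -2.5]
gripper_width: 0.0133
gripper_force: 55.0
```

apply_moves(targets=[{"dp":[-0.001,0,0],"yaw":0},{"dp":[-0.002,0,0],"yaw":0},{"dp":[-0.003,0,0],"yaw":0},{"dp":[-0.004,0,0],"yaw":0},{"dp":[-0.004,0,0],"yaw":0},{"dp":[-0.004,0,0],"yaw":0}])

```text
time_s: 16.0
tcp_pos: [0.4257, -0.278, 0.1136]
eef_rot: [180.0, 0.0, 177.1]
contact_force: [2.8, -0.2, -3.1]
gripper_width: 0.0136
gripper_force: 55.0
```

apply_moves(targets=[{"dp":[-0.001,0,0],"yaw":0},{"dp":[-0.002,0,0],"yaw":0},{"dp":[-0.003,0,0],"yaw":0},{"dp":[-0.003,0,0],"yaw":0},{"dp":[-0.003,0,0],"yaw":0}])

```text
time_s: 16.42
tcp_pos: [0.4247, -0.2782, 0.1141]
eef_rot: [-180.0, 0.2, 177.2]
contact_force: [7.3, 0.1, -5.0]
gripper_width: 0.0133
gripper_force: 55.0
```

apply_moves(targets=[{"dp":[-0.001,0,0],"yaw":0},{"dp":[-0.002,0,0],"yaw":0},{"dp":[-0.003,0,0],"yaw":0},{"dp":[-0.0035,0,0],"yaw":0},{"dp":[-0.0035,0,0],"yaw":0},{"dp":[-0.0035,0,0],"yaw":0}])

```text
time_s: 16.92
tcp_pos: [0.4236, -0.2784, 0.1147]
eef_rot: [-179.9, 0.5, 177.2]
contact_force: [14.5, 0.6, -7.5]
gripper_width: 0.0134
gripper_force: 55.0
```

apply_moves(targets=[{"dp":[-0.0005,0,0],"yaw":0},{"dp":[-0.001,0,0],"yaw":0},{"dp":[-0.001,0,0],"yaw":0},{"dp":[-0.001,0,0],"yaw":0}])

```text
time_s: 17.25
tcp_pos: [0.4233, -0.2785, 0.1149]
eef_rot: [-179.9, 0.5, 177.2]
contact_force: [16.5, -0.2, -7.8]
gripper_width: 0.0134
gripper_force: 55.0
```

Both stops have been pressed. Next I centre the cup in the fork, lower it and back out.

apply_moves(targets=[{"dp":[0.003,0,0],"yaw":0},{"dp":[0.007,0,0],"yaw":0},{"dp":[0.011,0,0],"yaw":0},{"dp":[0.014,0,0],"yaw":0},{"dp":[0.014,0,0],"yaw":0},{"dp":[0.014,0,-0.005],"yaw":0},{"dp":[0.014,0,-0.01],"yaw":0},{"dp":[0.014,0,-0.015],"yaw":0},{"dp":[0.014,0,-0.02],"yaw":0},{"dp":[0.014,0,-0.025],"yaw":0},{"dp":[0.014,0,-0.028],"yaw":0},{"dp":[0.014,0,-0.028],"yaw":0},{"dp":[0.014,0,-0.028],"yaw":0}])

```text
time_s: 18.33
tcp_pos: [0.4321, -0.2781, 0.0853]
eef_rot: [180.0, -0.0, 177.1]
contact_force: [0.5, -0.4, -2.4]
gripper_width: 0.0134
gripper_force: 55.0
```

```bash
python3 - <<'E'
from h import *
c=cap('side'); P=cloud(c); im=c['image'][:,:,::-1]
hsv=cv2.cvtColor(np.ascontiguousarray(im),cv2.COLOR_BGR2HSV);H,S=hsv[...,0],hsv[...,1].astype(int)
o=(H>3)&(H<22)&(S>120)&(P[...,0]<.6)&(P[...,0]>.4)&(P[...,1]<-.2)
for a,b in((.105,.125),(.125,.15)):
    q=P[o&(P[...,2]>a)&(P[...,2]<b)]; print(len(q),np.percentile(q,[2,50,98],axis=0).round(4).tolist() if len(q) else '')
s=dict(np.load('side1.npz'));P=cloud(s);hsv=cv2.cvtColor(np.ascontiguousarray(s['image'][:,:,::-1]),cv2.COLOR_BGR2HSV);H,S=hsv[...,0],hsv[...,1].astype(int)
o=(H>3)&(H<22)&(S>120)&(P[...,0]<.6)&(P[...,0]>.4)&(P[...,1]<-.2)
for a,b in((.105,.125),(.125,.15)):
    q=P[o&(P[...,2]>a)&(P[...,2]<b)]; print('before',len(q),np.percentile(q,[2,50,98],axis=0).round(4).tolist())
print(get_state()['tcp_pos'],get_state()['contact_force'])
E
```

```text
26 [[0.5105, -0.3153, 0.1079], [0.5136, -0.2671, 0.1167], [0.5179, -0.2613, 0.1242]]
279 [[0.5116, -0.3213, 0.1271], [0.5351, -0.2779, 0.1316], [0.5786, -0.246, 0.1332]]
before 35 [[0.5099, -0.3154, 0.1087], [0.5133, -0.2694, 0.1162], [0.5175, -0.2613, 0.1246]]
before 280 [[0.5129, -0.3207, 0.128], [0.5356, -0.2789, 0.1316], [0.5791, -0.2461, 0.1333]]
[ 0.43227318 -0.27810758  0.08559144] [-0.46389513  0.25442575 -2.54782676]
```

```bash
python3 - <<'E'
from h import *
for n,roi in(('top',(160,170,215,215)),('side',(215,170,275,205))):
    c=dict(np.load(n+'0.npz')); im=np.ascontiguousarray(c['image'][:,:,::-1]);hsv=cv2.cvtColor(im,cv2.COLOR_BGR2HSV);H,S=hsv[...,0],hsv[...,1].astype(int)
    m=((H>100)&(H<128)&(S>100)); k=np.zeros_like(m);k[roi[1]:roi[3],roi[0]:roi[2]]=1
    q=np.argwhere(m&k)[:,::-1]; w=np.array([onz(c,u,v,.003)[:2]*1000 for u,v in q],np.float32)
    print(n,len(q),'mean',w.mean(0),cv2.minAreaRect(w))
c=dict(np.load('top0.npz'));P=cloud(c)
m=(P[...,0]>.5)&(P[...,0]<.72)&(P[...,1]>.2)&(P[...,1]<.42)&(P[...,2]>.008); q=P[m]; print('obst',np.percentile(q,[1,50,99],axis=0).round(3))
E
```

```text
top 631 mean [552.45496 304.78024] ((552.9407348632812, 304.6631774902344), (106.9260025024414, 107.79134368896484), 79.07611083984375)
side 201 mean [542.3193 286.8116] ((549.332275390625, 282.46905517578125), (101.36250305175781, 100.87310791015625), 81.16426849365234)
obst [[0.519 0.217 0.008]
 [0.673 0.305 0.03 ]
 [0.719 0.399 0.45 ]]
```

apply_moves(targets=[{"dp":[-0.002,0.008,0],"yaw":0},{"dp":[-0.006,0.022,0],"yaw":0},{"dp":[-0.011,0.04,0],"yaw":0},{"dp":[-0.016,0.06,0],"yaw":0},{"dp":[-0.02,0.08,0],"yaw":0},{"dp":[-0.022,0.1,0],"yaw":0},{"dp":[-0.022,0.12,0.003],"yaw":0},{"dp":[-0.022,0.14,0.008],"yaw":0},{"dp":[-0.022,0.16,0.014],"yaw":0},{"dp":[-0.022,0.18,0.02],"yaw":-1},{"dp":[-0.022,0.2,0.026],"yaw":-1},{"dp":[-0.022,0.22,0.03],"yaw":-2},{"dp":[-0.022,0.24,0.03],"yaw":-2},{"dp":[-0.022,0.26,0.03],"yaw":-2},{"dp":[-0.022,0.28,0.03],"yaw":-2},{"dp":[-0.022,0.3,0.03],"yaw":-2},{"dp":[-0.022,0.32,0.03],"yaw":-2},{"dp":[-0.022,0.335,0.03],"yaw":-2},{"dp":[-0.022,0.345,0.03],"yaw":-2},{"dp":[-0.022,0.345,0.03],"yaw":-2}])

```text
time_s: 20.05
tcp_pos: [0.4105, 0.0686, 0.116]
eef_rot: [179.9, 0.1, 175.2]
contact_force: [0.0, 0.4, -3.1]
gripper_width: 0.0138
gripper_force: 55.0
```

apply_moves(targets=[{"dp":[0.001,0.008,0],"yaw":0},{"dp":[0.003,0.022,0],"yaw":0},{"dp":[0.004,0.04,0],"yaw":0},{"dp":[0.005,0.06,0],"yaw":0},{"dp":[0.007,0.08,0],"yaw":0},{"dp":[0.008,0.1,0],"yaw":0},{"dp":[0.01,0.12,0],"yaw":0},{"dp":[0.011,0.14,0],"yaw":0},{"dp":[0.013,0.16,0],"yaw":0},{"dp":[0.014,0.18,0],"yaw":0},{"dp":[0.016,0.2,-0.005],"yaw":0},{"dp":[0.018,0.22,-0.015],"yaw":0},{"dp":[0.019,0.235,-0.025],"yaw":0},{"dp":[0.02,0.245,-0.035],"yaw":0},{"dp":[0.02,0.249,-0.045],"yaw":0},{"dp":[0.02,0.249,-0.052],"yaw":0},{"dp":[0.02,0.249,-0.056],"yaw":0},{"dp":[0.02,0.249,-0.056],"yaw":0},{"dp":[0.02,0.249,-0.056],"yaw":0}])

```text
time_s: 21.63
tcp_pos: [0.4302, 0.3151, 0.0596]
eef_rot: [-180.0, -0.0, 175.1]
contact_force: [0.6, 0.3, -3.6]
gripper_width: 0.0138
gripper_force: 55.0
```

```bash
python3 - <<'E'
from cupm import *
cupm(); c=cap('top'); im=c['image'][:,:,::-1]; np.savez('top2.npz',**c)
cv2.imwrite('pics/m1.png',cv2.resize(im[160:235,150:240],None,fx=7,fy=7,interpolation=cv2.INTER_CUBIC))
E
```

```text
top 208 cup x [0.07842667 0.15796272] y [-0.03950126  0.02264626] z [-0.00944417  0.00371476  0.0140545 ] rect ((116.90419006347656, -7.62176513671875), (60.57392883300781, 82.09952545166016), 85.40035247802734)
  foot x [-0.06892145 -0.04065716] y [-0.0070396   0.01954407] z [-0.00692361  0.01306847]
side 397 cup x [0.07723305 0.15608375] y [-0.0463368   0.02032416] z [-0.01078389 -0.00240287  0.00576349] rect ((116.15145874023438, -11.597576141357422), (72.68132781982422, 82.65824127197266), 82.66167449951172)
  foot x [-0.0707658  -0.04247416] y [-0.0135259  0.0113204] z [-0.01086261  0.00493763]
[0.43015281 0.3150595  0.05955967] [-1.79966549e+02 -1.32511559e-02  1.75085799e+02] [ 0.62462712  0.34454508 -3.63097845] [ 0.0229367   0.02991933 -0.01532235]
```

View pics/m1.png

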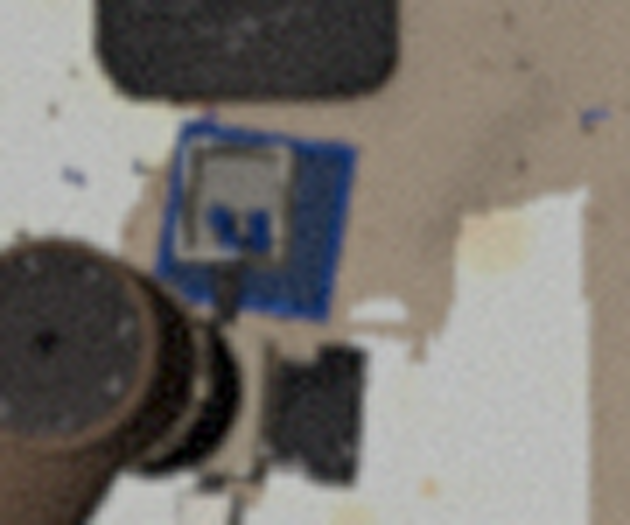

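The cup is over the mat (cup centre at (238,205), mat at (258,220); the difference is the height parallax), with blue capacitors inside at (220,220) and (258,225). Lowering.

apply_moves(targets=[{"dp":[0,0,-0.005],"yaw":0},{"dp":[0,-0.001,-0.01],"yaw":0},{"dp":[0,-0.001,-0.014],"yaw":0},{"dp":[0,-0.001,-0.017],"yaw":0},{"dp":[0,-0.001,-0.0185],"yaw":0},{"dp":[0,-0.001,-0.0195],"yaw":0},{"dp":[0,-0.001,-0.0195],"yaw":0},{"dp":[0,-0.001,-0.0195],"yaw":0}])

```text
time_s: 22.45
tcp_pos: [0.4302, 0.315, 0.0401]
eef_rot: [-180.0, 0.0, 175.1]
contact_force: [-0.0, -0.1, -3.5]
gripper_width: 0.0136
gripper_force: 55.0
```

apply_moves(targets=[{"dp":[0,0,-0.0005],"yaw":0},{"dp":[0,0,-0.001],"yaw":0},{"dp":[0,0,-0.001],"yaw":0},{"dp":[0,0,-0.001],"yaw":0}])

```text
time_s: 22.78
tcp_pos: [0.4303, 0.3151, 0.0393]
eef_rot: [180.0, 0.0, 175.1]
contact_force: [-0.3, 1.2, -0.2]
gripper_width: 0.0133
gripper_force: 55.0
```

apply_moves(targets=[{"dp":[0,0,0],"yaw":0},{"dp":[0,0,0],"yaw":0},{"dp":[0,0,0],"yaw":0},{"dp":[0,0,0],"yaw":0},{"dp":[0,0,0],"yaw":0},{"dp":[0,0,0],"yaw":0},{"dp":[0,0,0],"yaw":0},{"dp":[0,0,0.01],"yaw":0},{"dp":[0,0,0.03],"yaw":0},{"dp":[0,0,0.06],"yaw":0},{"dp":[0,0,0.09],"yaw":0},{"dp":[0,0,0.12],"yaw":0},{"dp":[0,-0.03,0.15],"yaw":0},{"dp":[0,-0.07,0.16],"yaw":0},{"dp":[0,-0.11,0.16],"yaw":0},{"dp":[0,-0.15,0.16],"yaw":0},{"dp":[0,-0.19,0.16],"yaw":0},{"dp":[0,-0.19,0.16],"yaw":0}], grip=-0.5)

```text
time_s: 24.28
tcp_pos: [0.4286, 0.1197, 0.1999]
eef_rot: [-180.0, -0.0, 174.9]
contact_force: [-0.9, 0.2, -0.3]
gripper_width: 0.0658
gripper_force: 0.0
```

```bash
python3 - <<'E'
from h import *
c=cap('top'); im=c['image'][:,:,::-1]; np.savez('top3.npz',**c); P=cloud(c)
cv2.imwrite('pics/m2.png',cv2.resize(im[165:235,150:240],None,fx=8,fy=8,interpolation=cv2.INTER_LANCZOS4))
m=(P[...,2]>.03)&(P[...,2]<.06)&(P[...,0]>.33)&(P[...,0]<.62)&(P[...,1]>.25)&(P[...,1]<.37); q=P[m]
b=q[q[:,0]>.505]; print('cup',cv2.minAreaRect((b[:,:2]*1000).astype(np.float32)),'z',np.percentile(b[:,2],[2,50,98]))
print('all',cv2.minAreaRect((q[:,:2]*1000).astype(np.float32)))
st=get_state();print(st['time_s'],st['tcp_pos'],st['gripper_width'],st['contact_force'])
E
```

```text
cup ((546.2382202148438, 307.2103576660156), (60.99807357788086, 83.78155517578125), 85.010009765625) z [0.03276142 0.04394311 0.05469595]
all ((515.47998046875, 309.89593505859375), (60.99807357788086, 145.5320281982422), 85.010009765625)
24.3333 [0.42958266 0.1219818  0.2000964 ] 0.06569675566272112 [-0.04961332 -0.08883174  0.12746223]
```

View pics/m2.png

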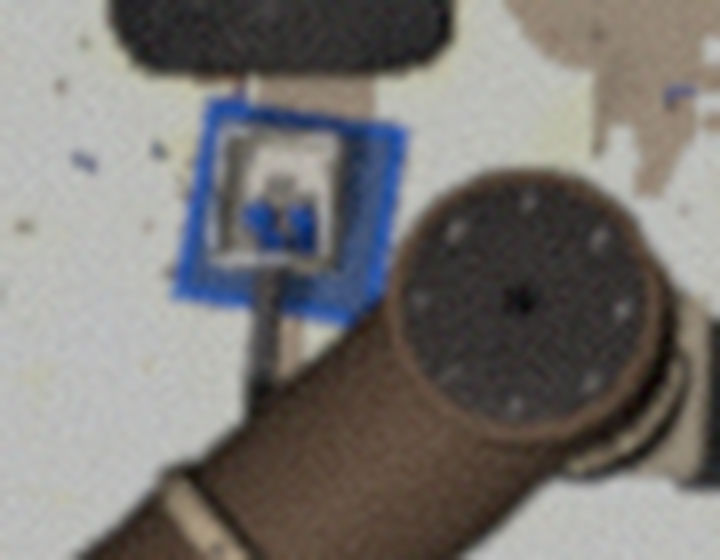

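The cup stands on the mat: rim centre at (275,195), mat at (292,210), parallax again, and the arm is clear of it. I can see blue sides at (260,215) and (305,225), and something grey at (285,185). I'm checking that there are three capacitors, numerically.

```bash
python3 - <<'E'
from h import *
np.set_printoptions(linewidth=200)
Z=[];I=[]
for i in range(6):
    c=cap('top'); Z.append(cloud(c)[...,2]); I.append(c['image'].astype(float))
z=np.median(Z,0); im=np.mean(I,0); v0,v1,u0,u1=180,201,174,196
print('z mm');print((z[v0:v1,u0:u1]*1000).round().astype(int))
print('blueness');print((im[...,2]-im[...,0])[v0:v1,u0:u1].round().astype(int))
# throat / dispenser shutter, and bystanders vs start
a=dict(np.load('top0.npz'))
for n,(x0,y0,x1,y1) in dict(bottle=(355,152,380,178),loupe=(264,184,284,200),board=(130,195,152,212),throat=(322,155,350,172)).items():
    d=np.abs(im[y0:y1,x0:x1]-a['image'][y0:y1,x0:x1]).mean(2); print(n,d.mean().round(1),d.max().round(1))
E
```

```text
z mm
[[ 1  1  3  4  2  3  6  3  5  3  2  1  5  3  4  1  3  5  2  3  4  6]
 [ 1  4  5 52 49 53 51 50 51  4  1  7  4  1  4  5  6  6  8  8  2  5]
 [-1  4  1 48 39 31 38 35 41 41 46 47 45 49 48 51 47 49  5  4  2  4]
 [-2  4  6 46 37 18  9  6 16 11 17 14 20 20 20 23 23 51 25  2  4  3]
 [ 2  1  7 51 36 16 10 10 13 11  9 12  8 10  8  9 11 48 26  6  5  3]
 [ 0  1  2 48 35 15 10 11  9 10 11  7  9  8  8 12 12 47 26  5  6  6]
 [ 5  1  5 51 33 14  9  8  9 12 10  4  7  9  9  9 12 46 21  4  5  3]
 [ 3  4  4 48 31  9  8 10 10 12  7  6 11 16 13 10  7 47 21  3  3  2]
 [ 7  3  2 46 31 11  7 12  9 10  7  7 10  9 12  8  7 39 21  6  2  6]
 [ 5  6  3 48 26 10  7 12  9  8 12 13 10 10  9  6 13 41 19  5  1  4]
 [ 4  5  4 44 27  6 10 35 38  8 11 11 10  6 11 11 51 38 16  5  2  3]
 [ 7  5  1 41 23  4 33 36 32 34 10 10 23 26 27 20 46 40 10  3  9  3]
 [ 2  3 46 43 21  7 36 36 39 35 25 10 24 25 22 19 49 33 10  6  7  3]
 [ 5  4 49 38 20  7 10 33 35 35 18  9 23 28 23 21 48 34  4  5  0  3]
 [ 2  3 48 36 12  7  7 11 35 34 34  5 24 22 24 21 50 28  6  3  4  3]
 [ 2  4 50 37 19  3  7  6 36 35 35 31 22 23 25 24 47 28  5  
[... 1638 characters left out ...]
 [102  53  22   6 -10 -12  -8  10  54  90  80  33  35  70  79  27   3  -2   8  37  52  55]
 [ 94  53  21   5  -9 -10 -10  -2  34  68  81  47  32  58  72  27   2  -5  16  49  56  59]
 [ 89  50  17   0  -4  -5  -5  -2  16  30  31  17  10  28  41  18  -2  -6  21  51  58  62]
 [ 82  45  22   5   3   0   0   0   6  14  11   6  -1  -5  -4  -7  -9  -6  27  52  58  62]
 [ 74  54  46  33  17  13  12   9   3   1   1   0  -4 -10 -12  -6  -1   7  32  53  56  63]
 [ 72  57  58  56  50  48  48  32   8  -3  -4   7  16  15  17  29  34  31  43  53  59  65]
 [ 87  77  73  68  66  61  58  38   5  -3  -2  17  33  36  41  52  57  55  57  58  59  60]]
bottle 26.1 59.6
loupe 8.4 63.1
board 2.4 9.4
throat 14.8 61.8
```

```bash
python3 - <<'E'
from h import *
for n in('0','n'):
    for cam in('top','side'):
        c=dict(np.load(cam+'0.npz')) if n=='0' else cap(cam); P=cloud(c)
        for k,(x,y,r_,lo,hi) in dict(bottle=(.637,-.443,.035,.02,.1),loupe=(.54,-.062,.026,.012,.034),board=(.503,.494,.045,.006,.02)).items():
            m=(c['range_z']>0)&(np.hypot(P[...,0]-x,P[...,1]-y)<r_)&(P[...,2]>lo)&(P[...,2]<hi); q=P[m]
            print(n,cam,k,len(q),q.mean(0).round(4) if len(q) else '')
print(get_state()['time_s'])
E
```

```text
0 top bottle 61 [ 0.6417 -0.4449  0.0498]
0 top loupe 40 [ 0.5416 -0.0617  0.022 ]
0 top board 64 [0.4974 0.4968 0.0089]
0 side bottle 298 [ 0.6389 -0.4603  0.0439]
0 side loupe 84 [ 0.5403 -0.0642  0.0189]
0 side board 8 [0.491  0.4866 0.008 ]
n top bottle 65 [ 0.6413 -0.4437  0.0499]
n top loupe 38 [ 0.543  -0.0627  0.0214]
n top board 82 [0.5025 0.4968 0.0088]
n side bottle 295 [ 0.639  -0.4602  0.0439]
n side loupe 81 [ 0.5404 -0.0634  0.0187]
n side board 7 [0.4926 0.4959 0.0081]
24.7333
```

Nothing else has moved, and all three capacitors are accounted for: one lying flat, and a raised blue shape that needs a third to hold it up or to form it. Handing in.

```bash
python3 -c "
from plant import r
print(r.close_job())"
```

```text
the job is handed in; nothing more can be done
None
```

The job is handed in at about 25 s of the 72 s allowed: the shutter was pressed open (17 N) and shut (16.5 N), and the cup stands released on the mat within about 2 mm of its middle; two capacitors are visible in it, with the third inferred from the heights and the empty throat, and the bystanders have not moved.

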